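# Put the last glass sample in its case and snap the case shut

## Robot

A 6-joint arm with a two-finger parallel gripper is mounted at the origin on the work surface. World frame = base frame: x ahead of the robot, y to its left, z up, the work surface at z = 0. Lengths are in m, angles in degrees, forces in N, time in s.
With the tool pointing down it reaches from about 0.325 to 0.85 m from the base axis. Payload 4.4 kg.
Tool frame: the origin (TCP) lies on the centre line of the jaws, within the pads' length; the fingertips stand 11 mm ahead of it and the grasp point (between the pads) lies 8 mm behind it; z points along the fingers, y is the line along which they close (so a half turn about z gives the same grasp; the last joint's range is limited). The gripper opens to 94 mm and grips with 3 to 60 N. Pads are 16 mm wide; open, the fingers measure 119 mm over their backs; the gripper's body (75 mm by 177 mm) begins 78 mm behind the grasp point.
Start: joints at [-75.831, 11.837, 88.321, -0, 79.842, -8.623], TCP at [0.223, -0.53, 0.216] pointing down, gripper open.
Joint ranges: [-156.59, 156.59], [-49.26, 127.26], [12.9, 141.05], [-63.56, 243.56], [4.71, 150.69], [-161.64, 161.64]. Speed limits (degrees/s): [159.86, 159.86, 180, 180, 180, 180].

## Interface

Orientations are given as a 3x3 rotation matrix whose columns are the frame's x, y, z axes.
In Python, from plant import get_obs, grab_frame, hand_in gives the robot as it stands.
- The arm moves only by the tool drive_tool, never from a script. Its argument "increments" is one flat list of numbers, 6 for each row, row after row: the shift along the tool's x, y, z each as a share of 120 mm, from -1 to 1, then the turn, a rotation vector about the tool's x, y, z each as a share of 180 degrees, from -1 to 1. A call has 1 to 12 rows; each row shifts and turns the commanded pose from where the row before left it, along the tool's axes as they then stand; what a row does not reach is not made up. A row lasts 1/10 s, in which the tool goes at most 50 mm and 8.59 degrees, less where a joint would pass 70% of its speed; a pose out of reach is approached as far as the arm can. A call with a number of a shift or a turn outside -1 to 1 is refused whole. A call with a gripper value outside its range is refused whole. "jaw" is the opening, from 0 (shut) to 1 (fully open), set as the call begins (left out, the last holds). The fingers move at their own pace and stop on an object; the grip force is fixed at half the most. Time passes only in rows, so rows that do not move let the fingers close. It gives the time, the measured TCP pose, the force, the opening and the grip force at its end, in the units of the state.
- get_obs(): the state, without advancing time (a new reading comes with each control period).
- grab_frame(name): name is "scene" or "top"; returns a dict with "color" (400x640x3 uint8, red, green, blue), "camera_matrix" (3x3 intrinsics, pixels), "distortion" ([k1, k2, p1, p2, k3] as OpenCV has them; the pictures are not rectified), "R" (3x3) and "t" (3): a world point X has camera coordinates R X + t. Camera axes: x right, y down, z forward; pixel columns grow to the right and rows downward; lengths in m; the calibration is good to about 2 mm. A picture is of the moment at which its call begins. There is no depth.
- hand_in(): hands the job in; it is judged then, once.
The state is a dict: "time_s": time; "joint_positions": joint angles; "joint_vel": joint speeds; "effort": joint torques, N m; "position": TCP position; "eef_rot": TCP orientation; "contact_force": force on the tool from outside, world axes, zero at the start; "moment": the same for the moment, N m; "grip_width": finger opening in m; "grasp_force": force on a finger pad.
Only numpy, scipy, OpenCV 4.12 (cv2) and the standard library are available. Lean on these libraries where they do the work, as an engineer would, in place of code of your own. Each camera call takes 0.05 s, during which the arm holds its last target. There are 200 camera calls.

## Task

Take the framed glass sample out of the small bench stand and stand it on edge, fully down, in the one empty slot of the plywood case, lowering it in rather than dropping it. Then close the case's lid and press its front down past the snap catch so that it stays fully shut. Leave the two samples already in the case and the other things on the bench as they are.

Things in the scene. Friction and masses are not known exactly. Their poses are not given: they have to be found in the camera images.
- panel: Framed glass sample: a flat rectangular pane in a brown wooden frame, 130 long (x) x 10 thick (y) x 92 mm tall (z), 220 g. Origin: centre of its underside; z up. The same either way round. This is the one to move. It starts upright in the slot of the bench stand, its underside 15 mm above the table, its upper half free.
- stored_a: Framed glass sample: a flat rectangular pane in a brown wooden frame, 130 long (x) x 10 thick (y) x 92 mm tall (z), 220 g. Origin: centre of its underside; z up. The same either way round. Already stored upright in one slot of the case; leave it.
- stored_b: Framed glass sample: a flat rectangular pane in a brown wooden frame, 130 long (x) x 10 thick (y) x 92 mm tall (z), 220 g. Origin: centre of its underside; z up. The same either way round. Already stored upright in another slot of the case; leave it.
- cork_strip: Thin cork strip, 100 x 12 x 2 mm, on the floor of the case's empty slot (soft: a sample stands on the case floor through it). Origin: centre of the slot at the case floor, 12 mm above the table; x along the slot, y across, z up. A sample is home with its origin at this origin and its x along this x, either way round.
- stand: Dark wooden bench stand, fixed, 110 x 90 x 45 mm tall, with one slot 14 mm wide along its x, open at both ends, slot floor 15 mm above the table. Origin: centre of its underside.
- case: Plywood case, fixed; lower half 170 (x) x 150 (y) x 70 mm tall, open top. Origin: centre of underside; front with the catch at its -x, hinge along its +x edge. Three slots along its x at y = -42, 0, +42 mm: comb blocks at both ends (20 mm long, tops 58 mm above the table) leave 18 mm wide slots, 146 mm between end walls. Floor at 12 mm; stored samples reach 104 mm above the table.
- case_lid (a joint): Lid angle, rad: 0 fully shut, grows as it opens, at most 2; starts 1.6 to 1.85. An upside-down tray 170 x 150 x 50 mm, 0.35 kg, on a stiff damped hinge that keeps it open; shut, its top is 120 mm above the table. Let go partly closed it at most sinks slowly onto the catch, still ajar at about 0.09; some 10 to 15 N down on the front edge's middle snaps it past the catch to 0, where it stays.
- lid_hinge (a point): Point on the hinge axis, middle of the case's back edge, 70.5 mm above the table. Its axes turn with the lid: y along the hinge, as the case's y; at joint 0 its x is the case's x (the lid reaches 170 mm to -x) and z is up. The lid's outer flat face is 50 mm from here along this z.
- lid_front (a point): The place to push and press: on the lid's outer flat face (its top when shut), on its middle line 15 mm from the front edge, at (-155, 0, 50) mm from lid_hinge in the lid's axes, which it shares (z: outward normal of that face). A steel catch tongue sticks out 17 mm beyond the front edge, lower than that face.
- marker: Marker pen lying on the bench between stand and case, 133 x 15 x 15 mm, leave it.
- pliers: Pliers with red handles lying on the bench, 140 mm long, 13 mm high; leave them.
- jar: Jar, 66 mm across, 75 mm tall; leave it.
- mug: Mug, 80 mm across, 90 mm tall; leave it.
- phone: Phone lying flat, 145 x 70 x 9 mm; leave it.
- hammer: Hammer lying on the bench, about 250 mm long; leave it.
- batten: Wooden strip, 180 x 22 x 16 mm, lying on the bench; leave it.
Not all that is in view belongs to the job. Leave any blue look-alike of the panel alone.

How it is judged:
By the outcome, as a careful person would: the job done as asked, in the order asked, and still so for the second after the job is handed in, with the robot touching nothing.
It also fails if it takes over 69 s, if anything falls off the work surface, if the arm or the gripper's body presses on something with over 40 N, if the wrist force passes 120 N, or if a joint passes its speed limit or range.

## Working session

There is one attempt and no reset: what is moved stays moved. The work goes in short steps, Python scripts to look and compute and a tool call to move; the robot and the scene stay as the last step left them, time stands still between calls to the robot, and variables do not carry over. Pictures are saved under pics/ and viewed, at most 10 in all, crops included, and the job is handed in when it is done.

Besides the shell and the picture viewer there is one more tool, called after "Call:" by a JSON object that holds its "op" and its "data". drive_tool: Moves the arm, as the interface text tells. Shift numbers are shares of 120 mm and turn numbers shares of 180 degrees, none past 1 either way. Its arguments: {"type":"object","properties":{"increments":{"type":"array"},"jaw":{"type":"number"}},"required":["increments"]}

```bash
mkdir -p pics; ls
python3 - <<'E'
from plant import *
import cv2,numpy as np
for n in("scene","top"):
    f=grab_frame(n); cv2.imwrite(f"pics/{n}0.png",f["color"][:,:,::-1]); 
    np.savez(f"pics/{n}0.npz",**f)
    print(n,f["camera_matrix"].tolist(),f["distortion"],(-f["R"].T@f["t"]).round(3),f["R"].round(3).tolist())
o=get_obs();print(o["time_s"],o["position"],o["eef_rot"],o["grip_width"])
E
```

```text
pics
scene [[506.9954831962363, 0.0, 316.6698905856034], [0.0, 506.9954831962363, 201.02155940154975], [0.0, 0.0, 1.0]] [-0.01836799  0.          0.          0.          0.        ] [ 1.03  -1.249  1.205] [[0.928, 0.373, 0.011], [0.248, -0.593, -0.766], [-0.279, 0.714, -0.643]]
top [[456.32962987403283, 0.0, 325.8711383252728], [0.0, 456.32962987403283, 198.58834583770485], [0.0, 0.0, 1.0]] [-0.00813082  0.          0.          0.          0.        ] [0.374 0.013 1.58 ] [[-0.014, -1.0, 0.024], [-0.993, 0.011, -0.121], [0.121, -0.025, -0.992]]
0.1 [ 0.22257049 -0.5294097   0.2154074 ] [[ 9.21910086e-01  3.87403587e-01 -5.04963492e-04]
 [ 3.87403797e-01 -9.21907997e-01  1.98578383e-03]
 [ 3.03769897e-04 -2.02633891e-03 -9.99997901e-01]] 0.09400240297434267
```

View pics/scene0.png

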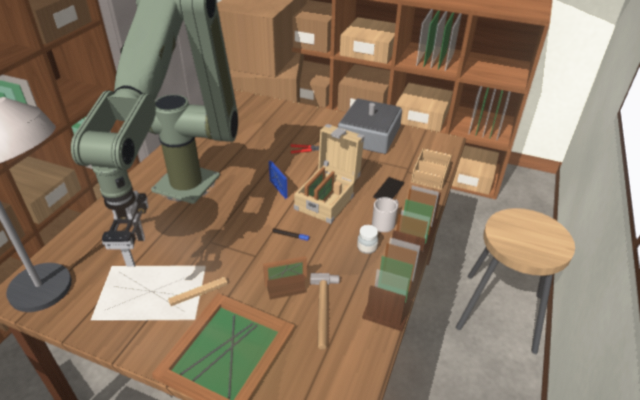

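View pics/top0.png

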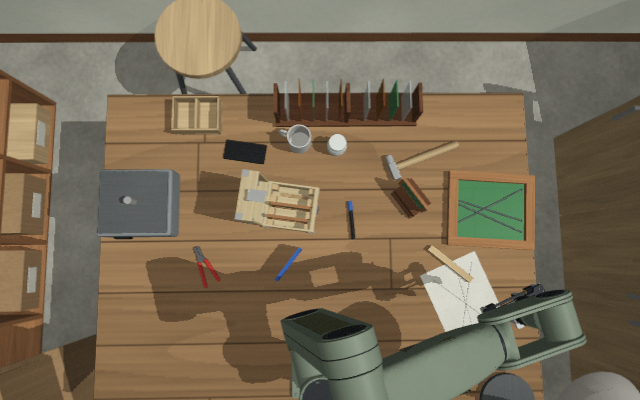

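The scene view shows the panel in its stand at about (286,275), and the top view shows it at about (408,195). The case is at scene (325,185) and top (285,207), with its lid leaning back toward top (252,198). The blue look-alike is at scene (278,180) and top (288,264); the big green framed picture at top (490,210) and the rack panels at the back are also not the target. The panel in the stand fits the description, so I'll confirm it in one enlarged crop.

Run:
```python
import cv2,numpy as np
s=cv2.imread("pics/scene0.png");t=cv2.imread("pics/top0.png")
def c(im,x,y,w,h):return cv2.resize(im[y:y+h,x:x+w],(400,300),interpolation=cv2.INTER_CUBIC)
cv2.imwrite("pics/m1.png",np.vstack([np.hstack([c(s,255,250,60,45),c(t,380,170,60,45)]),np.hstack([c(s,280,120,100,100)[:, :] if 0 else c(s,270,120,133,100),c(t,220,160,120,90)])]))
```

```text
(no output)
```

View pics/m1.png

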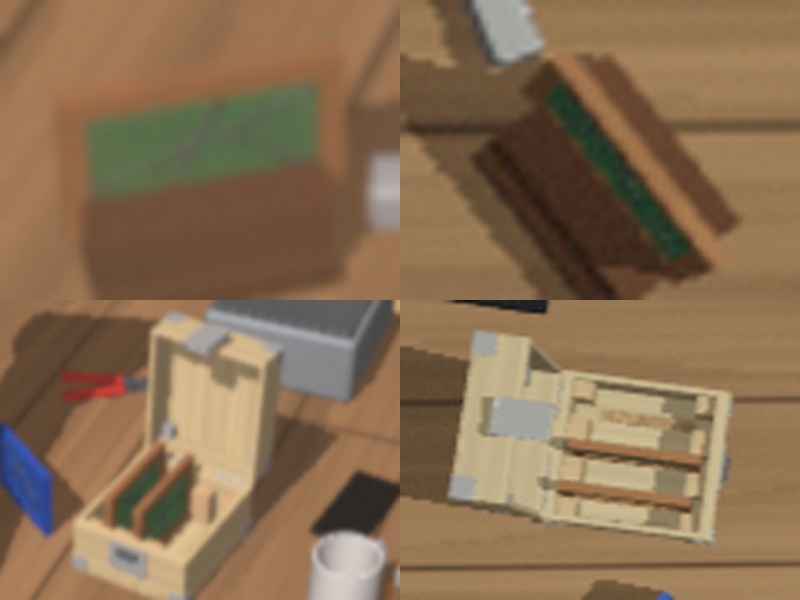

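```bash
cat > h.py <<'E'
import cv2,numpy as np
def load(n):
    f=dict(np.load(f"pics/{n}.npz")); return f
def ray(f,p):
    u=cv2.undistortPoints(np.array([[p]],float),f["camera_matrix"],f["distortion"])[0,0]
    return -f["R"].T@f["t"], f["R"].T@np.array([u[0],u[1],1])
def onz(f,p,z):
    c,d=ray(f,p); return c+d*(z-c[2])/d[2]
def tri(f,p,g,q):
    c,d=ray(f,p);e,k=ray(g,q); d=d/np.linalg.norm(d);k=k/np.linalg.norm(k)
    s=np.linalg.lstsq(np.c_[d,-k],e-c,rcond=None)[0]
    a,b=c+d*s[0],e+k*s[1]; return (a+b)/2,np.linalg.norm(a-b)
def proj(f,X):
    return cv2.projectPoints(np.atleast_2d(X).astype(float),cv2.Rodrigues(f["R"])[0],f["t"],f["camera_matrix"],f["distortion"])[0][:,0]
E
python3 - <<'E'
from h import *
t=load("top0")["color"];s=load("scene0")["color"]
H=lambda im:cv2.cvtColor(im,cv2.COLOR_RGB2HSV)
ht,hs=H(t),H(s)
for n,h,ps in(("top",ht,[(412,187),(416,192),(420,198),(435,175),(395,185),(424,192),(300,217),(300,228),(268,200),(325,215)]),("scene",hs,[(285,263),(270,266),(300,260),(262,275),(250,255),(285,257),(320,250)])):
    for p in ps: print(n,p,h[p[1],p[0]])
# montage at 10x nearest w/ scene stored tops & panel
def c(im,x,y,w,h):
    z=cv2.resize(im[y:y+h,x:x+w,::-1],(400,300),interpolation=cv2.INTER_LANCZOS4)
    for i in range(0,w,10): cv2.line(z,(i*400//w,0),(i*400//w,5),(0,0,255),1)
    for i in range(0,h,10): cv2.line(z,(0,i*300//h),(5,i*300//h),(0,0,255),1)
    return z
cv2.imwrite("pics/m2.png",np.vstack([np.hstack([c(s,290,170,80,60),c(s,310,120,80,60)]),np.hstack([c(t,230,165,60,45),c(t,265,180,60,60*3//4)])]))
E
```

```text
top (412, 187) [ 14 131 158]
top (416, 192) [ 14 135 155]
top (420, 198) [ 14 137 155]
top (435, 175) [ 16 110 146]
top (395, 185) [ 16 118 104]
top (424, 192) [ 16 110 160]
top (300, 217) [ 20  80 143]
top (300, 228) [ 21  77 158]
top (268, 200) [ 21  72 201]
top (325, 215) [ 16 112 150]
scene (285, 263) [ 13 131 146]
scene (270, 266) [ 13 129 146]
scene (300, 260) [ 12 133 149]
scene (262, 275) [ 14 119 163]
scene (250, 255) [ 14 117 133]
scene (285, 257) [ 14 119 142]
scene (320, 250) [ 14 117 159]
```

View pics/m2.png

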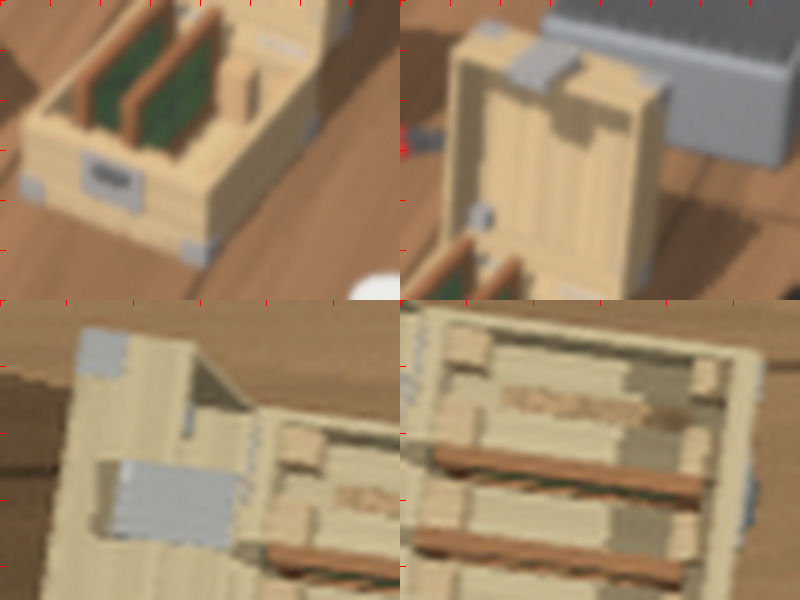

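The crops confirm the target: a green pane in a brown frame in the dark stand. They also show the empty slot with the cork strip at top about (288,195), on the world +x side, with the case front facing right (world -y).

Run:
```python
from h import *
T=load("top0");S=load("scene0")
ht=cv2.cvtColor(T["color"],cv2.COLOR_RGB2HSV).astype(int)
hs=cv2.cvtColor(S["color"],cv2.COLOR_RGB2HSV).astype(int)
def comps(h,box,f,mina=15):
    x,y,w,hh=box; m=np.zeros(h.shape[:2],np.uint8); m[y:y+hh,x:x+w]=f(h[y:y+hh,x:x+w])
    n,l,st,ce=cv2.connectedComponentsWithStats(m,connectivity=4)
    out=[]
    for i in range(1,n):
        if st[i,4]>=mina:
            ys,xs=np.nonzero(l==i); p=np.c_[xs,ys].astype(np.float32)
            c=p.mean(0);_,_,v=np.linalg.svd(p-c,full_matrices=False);a=(p-c)@v[0];b=(p-c)@v[1]
            r=cv2.minAreaRect(p)
            L=a.std()*12**.5; mid=c
            print(st[i],"cen",c.round(2),"dir",v[0].round(3),"L",L.round(1),"range",a.min().round(1),a.max().round(1),"w",(b.std()*12**.5).round(1)); out.append((c,v[0],L))
    return out
print("panel top");A=comps(ht,(395,172,40,42),lambda h:(h[...,1]>122)&(h[...,2]>135)&(h[...,0]<16))
for c,v,L in A:
    e=[onz(T,c+s*v*L/2,.107) for s in(-1,0,1)]; print(np.round(e,4).tolist(),np.linalg.norm(e[2]-e[0]))
print("stored top");B=comps(ht,(262,200,55,40),lambda h:(h[...,1]>110)&(h[...,2]>70)&(h[...,0]<19))
for c,v,L in B:
    e=[onz(T,c+s*v*L/2,.104) for s in(-1,0,1)]; print(np.round(e,4).tolist(),np.linalg.norm(e[2]-e[0]))
# scene manual corners (0.5px) from crops
sp=lambda x,y,ox,oy,k:(ox+x/k-.5,oy+y/k-.5)
# panel top edge ends in scene crop m1 (255,250,6.667): top front edge
pts={"caseFR top":(sp(207,190,290,170,5),(265+(763-400)/6.667-.5,180+(352-300)/6.667-.5),.07)}
for k,(q,p,z) in pts.items(): print(k,tri(T,p,S,q),onz(T,p,z),onz(S,q,z))
```

```text
panel top
[403 178  27  32 118] cen [415.97 193.36] dir [0.617 0.787] L 40.1 range -20.1 19.7 w 2.9
[[0.6196, -0.2817, 0.107], [0.5669, -0.3205, 0.107], [0.5145, -0.3591, 0.107]] 0.13056852663291338
stored top
[270 202  41  10 175] cen [290.33 206.05] dir [0.991 0.132] L 41.4 range -20.7 19.6 w 5.3
[267 214  41  10 180] cen [286.96 218.39] dir [0.991 0.134] L 40.5 range -20.2 19.9 w 4.5
[315 218   2  12  18] cen [315.67 224.22] dir [-0.048  0.999] L 11.1 range -6.2 4.8 w 1.5
[262 228  55  12 463] cen [285.59 234.8 ] dir [0.998 0.065] L 52.7 range -23.9 30.6 w 9.9
[[0.5397, 0.157, 0.104], [0.5301, 0.0904, 0.104], [0.5204, 0.0239, 0.104]] 0.13449516151873891
[[0.4997, 0.1663, 0.104], [0.4901, 0.1015, 0.104], [0.4805, 0.0367, 0.104]] 0.13098193667716296
[[0.4881, 0.0078, 0.104], [0.4701, 0.0088, 0.104], [0.4521, 0.0099, 0.104]] 0.03600544444471602
[[0.4437, 0.1905, 0.104], [0.4371, 0.1061, 0.104], [0.4305, 0.0215, 0.104]] 0.16949936934992726
caseFR top (array([ 0.59580082, -0.00338973,  0.0715123 ]), np.float64(0.000806283586416761)) [ 0.59565486 -0.00357768  0.07      ] [ 0.59556323 -0.00149967  0.07      ]
```

Run:
```python
from h import *
T=load("top0");S=load("scene0")
def P(x,y,tx,ty,ox,oy,k): return (ox+(x-tx)/k-.5,oy+(y-ty)/k-.5)
K=20/3
print("panel corners tri")
for q,p in(((57,97),(553,52)),((343,55),(730,262))): pass
L=P(57,97,0,0,255,250,K);R=P(343,55,0,0,255,250,K)
t=T; c=np.array([415.97,193.36]);v=np.array([.617,.787])
e1,e2=c-v*20,c+v*20
for a,b in((L,e2),(R,e1)): X,g=tri(T,b,S,a);print(X.round(4),g.round(4),onz(S,a,.107).round(4))
print("cork ends",[onz(T,P(x,y,400,300,265,180,K),.014).round(4) for x,y in((503,396),(688,416),(595,406))])
r={"FR":(P(207,190,0,0,290,170,5),P(763,352,400,300,265,180,K)),
"FL":(P(22,125,0,0,290,170,5),P(713,540,400,300,220,160,10/3)),
}
W={k:tri(T,b,S,a) for k,(a,b) in r.items()}
for k,(X,g) in W.items(): print(k,X.round(4),g.round(4))
# back corners from top only
for n,p in (("BR",P(563,372,400,300,220,160,10/3)),("BL",P(547,520,400,300,220,160,10/3))): print(n,onz(T,p,.07).round(4))
# lid front (outer) edge: two views, rim corners. scene: crop2 ; top: crop3
for n,a,b in (("lidR",P(665,85,400,0,310,120,5),P(192,342,0,300,230,165,K)),("lidL",P(455,50,400,0,310,120,5),P(452,498,400,300,220,160,10/3)),("lidRouter",P(665,85,400,0,310,120,5),P(82,328,0,300,230,165,K))):
    X,g=tri(T,b,S,a);print(n,X.round(4),g.round(4))
# panel-centre pixel in scene for stored comparision
for n,ends in (("a",((0.5397,0.157,.104),(0.5204,.0239,.104))),("b",((.4997,.1663,.104),(.4805,.0367,.104)))): print(n,(proj(S,ends)-[290,170])*5)
```

```text
panel corners tri
[ 0.5154 -0.3583  0.1084] 0.002 [ 0.5156 -0.3567  0.107 ]
[ 0.6204 -0.2823  0.1035] 0.0007 [ 0.622  -0.2851  0.107 ]
cork ends [array([0.5822, 0.1308, 0.014 ]), array([0.5708, 0.0351, 0.014 ]), array([0.5765, 0.0832, 0.014 ])]
FR [ 0.5958 -0.0034  0.0715] 0.0008
FL [0.4486 0.0166 0.0677] 0.0003
BR [0.6183 0.165  0.07  ]
BL [0.4701 0.1806 0.07  ]
lidR [0.6277 0.1797 0.2563] 0.0186
lidL [0.4707 0.244  0.2135] 0.0245
lidRouter [0.6274 0.2267 0.2313] 0.0066
a [[210.82655801   1.95311791]
 [117.4480487  101.08458869]]
b [[164.36861463 -17.53358015]
 [ 71.65926806  76.80186302]]
```

Call:
{"op": "drive_tool", "data": {"increments": [0.277,-0.041,0.011,0,0,0,0.277,-0.041,0.011,0,0,0,0.277,-0.041,0.011,0,0,0,0.277,-0.041,0.011,0,0,0,0.277,-0.041,0.011,0,0,0,0.277,-0.041,0.011,0,0,0,0.277,-0.041,0.011,0,0,0,0.277,-0.041,0.011,0,0,0,0.277,-0.041,0.011,0,0,0,0.277,-0.041,0.011,0,0,0,0.277,-0.041,0.011,0,0,0,0.277,-0.041,0.011,0,0,0], "jaw": 1}}

```text
time_s: 1.3
position: [0.5683, -0.32, 0.1998]
eef_rot: [[0.922, 0.387, -0.001], [0.387, -0.922, 0.001], [-0.001, -0.001, -1.0]]
contact_force: [0.5, 0.0, 0.4]
grip_width: 0.0942
grasp_force: 0.0
```

Call:
{"op": "drive_tool", "data": {"increments": [0,0,0,0,0,-0.0378,0,0,0,0,0,-0.0378,0,0,0,0,0,0,0,0,0,0,0,0]}}

```text
time_s: 1.7
position: [0.5673, -0.321, 0.2]
eef_rot: [[0.806, 0.591, -0.001], [0.591, -0.806, 0.001], [-0.0, -0.001, -1.0]]
contact_force: [0.1, -0.8, -0.2]
grip_width: 0.0944
grasp_force: 0.0
```

```bash
cat > go.py <<'E'
import sys,numpy as np
from plant import get_obs
from scipy.spatial.transform import Rotation as Ro
# usage: go.py x y z yaw_of_tool_x_deg [tilt: lean of tool z along tool -x axis...]
def delta(p,yaw):
    o=get_obs();R=np.array(o["eef_rot"]);a=np.radians(yaw)
    G=np.array([[np.cos(a),np.sin(a),0],[np.sin(a),-np.cos(a),0],[0,0,-1]])
    print("pos",np.round(o["position"],4),"t",round(o["time_s"],2),"F",np.round(o["contact_force"],1),"w",round(o["grip_width"],4),"g",round(o["grasp_force"],1))
    print("shift shares",np.round(R.T@(np.array(p)-o["position"])/.12,3),"turn shares",np.round(Ro.from_matrix(R.T@G).as_rotvec()/np.pi,4))
if __name__=="__main__":
    v=[float(x) for x in sys.argv[1:]];delta(v[:3],v[3])
E
python3 go.py .567 -.3205 .084 36.4
python3 - <<'E'
from plant import *
import numpy as np,cv2
for n in("scene","top"):
    f=grab_frame(n);np.savez(f"pics/{n}1.npz",**f)
t=np.load("pics/top1.npz")["color"][150:240,360:480,::-1];s=np.load("pics/scene1.npz")["color"][190:310,210:370,::-1]
cv2.imwrite("pics/m3.png",np.hstack([cv2.resize(t,(400,300),interpolation=3),cv2.resize(s,(400,300),interpolation=2)]))
E
```

```text
pos [ 0.5673 -0.321   0.2   ] t 1.7 F [ 0.1 -0.8 -0.2] w 0.0944 g 0.0
shift shares [ 0.001 -0.004  0.967] turn shares [-0.0003  0.0001 -0.0008]
```

View pics/m3.png

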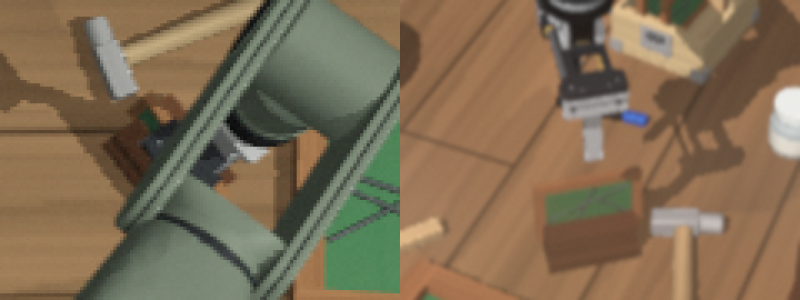

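The gripper hangs over the panel in the stand (scene crop (590,140) above (590,205)), aligned with it. I'll descend and grip.

Call:
{"op": "drive_tool", "data": {"increments": [0,0,0.18,0,0,0,0,0,0.18,0,0,0,0,0,0.18,0,0,0,0,0,0.15,0,0,0,0,0,0.14,0,0,0,0,0,0.137,0,0,0,0,0,0,0,0,0], "jaw": 1}}

```text
time_s: 2.5
position: [0.5657, -0.32, 0.0814]
eef_rot: [[0.805, 0.593, -0.005], [0.593, -0.805, 0.003], [-0.002, -0.005, -1.0]]
contact_force: [0.6, 1.0, -0.7]
grip_width: 0.0938
grasp_force: 0.0
```

Call:
{"op": "drive_tool", "data": {"increments": [0,0,0,0,0,0,0,0,0,0,0,0,0,0,0,0,0,0,0,0,0,0,0,0,0,0,0,0,0,0,0,0,0,0,0,0,0,0,0,0,0,0,0,0,0,0,0,0,0,0,0,0,0,0,0,0,0,0,0,0,0,0,0,0,0,0,0,0,0,0,0,0], "jaw": 0}}

```text
time_s: 3.7
position: [0.5675, -0.321, 0.0845]
eef_rot: [[0.805, 0.593, -0.0], [0.593, -0.805, 0.0], [-0.0, -0.0, -1.0]]
contact_force: [-0.8, 0.9, 0.1]
grip_width: 0.01
grasp_force: 30.0
```

Call:
{"op": "drive_tool", "data": {"increments": [0,0,-0.08,0,0,0,0,0,-0.15,0,0,0,0,0,-0.2,0,0,0,0,0,-0.25,0,0,0,0,0,-0.25,0,0,0,0,0,-0.15,0,0,0,0,0,-0.08,0,0,0]}}

```text
time_s: 4.4
position: [0.5683, -0.3217, 0.2265]
eef_rot: [[0.805, 0.593, 0.003], [0.594, -0.805, -0.002], [0.001, 0.003, -1.0]]
contact_force: [-0.7, 0.6, -2.3]
grip_width: 0.0098
grasp_force: 30.0
```

Call:
{"op": "drive_tool", "data": {"increments": [0,0,0,0,0,-0.0255,0,0,0,0,0,-0.0255,0,0,0,0,0,-0.0255,0,0,0,0,0,-0.0255,0,0,0,0,0,-0.0255,0,0,0,0,0,-0.0255,0,0,0,0,0,-0.0255,0,0,0,0,0,-0.0255,0,0,0,0,0,-0.0255,0,0,0,0,0,-0.0255,0,0,0,0,0,0,0,0,0,0,0,0]}}

```text
time_s: 5.6
position: [0.5671, -0.3208, 0.2229]
eef_rot: [[0.136, 0.991, -0.001], [0.991, -0.136, 0.001], [0.001, -0.002, -1.0]]
contact_force: [-0.1, -0.1, -3.4]
grip_width: 0.01
grasp_force: 30.0
```

```bash
python3 go.py .5755 .084 .22 82.3
```

```text
pos [ 0.5671 -0.3208  0.2229] t 5.6 F [-0.1 -0.1 -3.4] w 0.01 g 30.0
shift shares [ 3.352 -0.389  0.027] turn shares [-0.0005 -0.0003 -0.0005]
```

Call:
{"op": "drive_tool", "data": {"increments": [0.15,-0.017,0,0,0,0,0.3,-0.035,0,0,0,0,0.35,-0.041,0,0,0,0,0.38,-0.044,0,0,0,0,0.4,-0.047,0,0,0,0,0.4,-0.047,0,0,0,0,0.4,-0.047,0,0,0,0,0.38,-0.044,0,0,0,0,0.3,-0.035,0,0,0,0,0.19,-0.022,0,0,0,0,0.1,-0.01,0,0,0,0,0,0,0,0,0,0]}}

```text
time_s: 6.8
position: [0.5746, 0.0853, 0.2238]
eef_rot: [[0.132, 0.991, -0.0], [0.991, -0.132, 0.0], [0.0, -0.0, -1.0]]
contact_force: [0.0, -0.1, -3.1]
grip_width: 0.0098
grasp_force: 30.0
```

Call:
{"op": "drive_tool", "data": {"increments": [0,0,0,0,0,0,0,0,0,0,0,0,0,0,0,0,0,0]}}

```text
time_s: 7.1
position: [0.5753, 0.0822, 0.2237]
eef_rot: [[0.136, 0.991, -0.0], [0.991, -0.136, -0.0], [-0.0, -0.0, -1.0]]
contact_force: [-0.1, -0.6, -2.9]
grip_width: 0.0099
grasp_force: 30.0
```

```bash
python3 go.py .5755 .084 .18 82.3
python3 - <<'E'
from plant import *
import numpy as np,cv2
for n in("scene","top"):
    f=grab_frame(n);np.savez(f"pics/{n}2.npz",**f)
t=np.load("pics/top2.npz")["color"][160:250,220:340,::-1];s=np.load("pics/scene2.npz")["color"][110:230,260:420,::-1]
cv2.imwrite("pics/m4.png",np.hstack([cv2.resize(t,(400,300),interpolation=3),cv2.resize(s,(400,300),interpolation=2)]))
E
```

```text
pos [0.5753 0.0822 0.2237] t 7.1 F [-0.1 -0.6 -2.9] w 0.0099 g 30.0
shift shares [ 0.015 -0.     0.365] turn shares [-0.      0.0001 -0.0007]
```

View pics/m4.png

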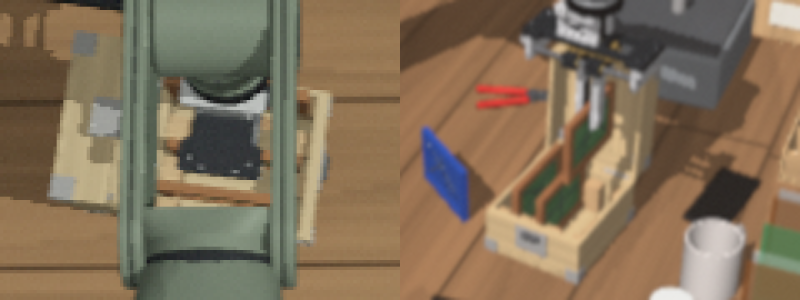

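Top and scene views show the held panel over the empty slot, its lower front corner at scene about (329,172), between the comb blocks and clear of the stored ones. I'll lower it in stages and watch the force.

Call:
{"op": "drive_tool", "data": {"increments": [0.015,0,0.1,0,0,0,0,0,0.15,0,0,0,0,0,0.15,0,0,0,0,0,0.12,0,0,0,0,0,0.1,0,0,0,0,0,0.08,0,0,0,0,0,0.05,0,0,0,0,0,0.03,0,0,0,0,0,0,0,0,0]}}

```text
time_s: 8.1
position: [0.5754, 0.0853, 0.1299]
eef_rot: [[0.134, 0.991, -0.0], [0.991, -0.134, 0.0], [-0.0, -0.0, -1.0]]
contact_force: [0.6, -0.3, -2.3]
grip_width: 0.0103
grasp_force: 30.0
```

Call:
{"op": "drive_tool", "data": {"increments": [0,0,0.03,0,0,0,0,0,0.03,0,0,0,0,0,0.03,0,0,0,0,0,0.03,0,0,0,0,0,0,0,0,0,0,0,0,0,0,0]}}

```text
time_s: 8.7
position: [0.5753, 0.0853, 0.1156]
eef_rot: [[0.134, 0.991, -0.0], [0.991, -0.134, -0.0], [-0.0, -0.0, -1.0]]
contact_force: [-1.0, 0.4, -2.6]
grip_width: 0.0101
grasp_force: 30.0
```

Call:
{"op": "drive_tool", "data": {"increments": [0,0,0.04,0,0,0,0,0,0.04,0,0,0,0,0,0.04,0,0,0,0,0,0.04,0,0,0,0,0,0.03,0,0,0,0,0,0.03,0,0,0,0,0,0.02,0,0,0,0,0,0,0,0,0,0,0,0,0,0,0]}}

```text
time_s: 9.6
position: [0.5756, 0.0853, 0.087]
eef_rot: [[0.134, 0.991, 0.0], [0.991, -0.134, 0.0], [0.0, 0.0, -1.0]]
contact_force: [-0.1, 0.8, -3.0]
grip_width: 0.01
grasp_force: 30.0
```

Call:
{"op": "drive_tool", "data": {"increments": [0,0,0.012,0,0,0,0,0,0.012,0,0,0,0,0,0.012,0,0,0,0,0,0,0,0,0,0,0,0,0,0,0]}}

```text
time_s: 10.1
position: [0.5754, 0.0853, 0.0826]
eef_rot: [[0.134, 0.991, -0.0], [0.991, -0.134, 0.0], [-0.0, -0.0, -1.0]]
contact_force: [0.1, 0.5, -1.9]
grip_width: 0.0098
grasp_force: 30.0
```

Call:
{"op": "drive_tool", "data": {"increments": [0,0,0.01,0,0,0,0,0,0.01,0,0,0,0,0,0,0,0,0,0,0,0,0,0,0]}}

```text
time_s: 10.5
position: [0.5759, 0.0852, 0.0814]
eef_rot: [[0.134, 0.991, 0.001], [0.991, -0.134, -0.0], [0.0, 0.001, -1.0]]
contact_force: [-1.7, -0.1, 5.7]
grip_width: 0.0096
grasp_force: 30.0
```

It has reached the floor (force reversed to about +6 N, z as predicted). I'll open just enough to release.

Call:
{"op": "drive_tool", "data": {"increments": [0,0,0,0,0,0,0,0,0,0,0,0,0,0,0,0,0,0,0,0,0,0,0,0,0,0,0,0,0,0], "jaw": 0.22}}

```text
time_s: 11.0
position: [0.5754, 0.0852, 0.0801]
eef_rot: [[0.134, 0.991, -0.0], [0.991, -0.134, 0.0], [-0.0, -0.0, -1.0]]
contact_force: [-0.1, -0.8, 0.1]
grip_width: 0.0207
grasp_force: 0.0
```

Call:
{"op": "drive_tool", "data": {"increments": [0,0,-0.05,0,0,0,0,0,-0.08,0,0,0,0,0,-0.12,0,0,0,0,0,-0.2,0,0,0,0,0,-0.3,0,0,0,0,0,-0.35,0,0,0,0,0,-0.35,0,0,0,0,0,-0.3,0,0,0,0,0,-0.1,0,0,0,0,0,0,0,0,0]}}

```text
time_s: 12.0
position: [0.5768, 0.0853, 0.3055]
eef_rot: [[0.134, 0.991, 0.006], [0.991, -0.134, 0.0], [0.001, 0.006, -1.0]]
contact_force: [-0.1, -0.1, -0.1]
grip_width: 0.0207
grasp_force: 0.0
```

Call:
{"op": "drive_tool", "data": {"increments": [0.08,-0.017,-0.05,0,0,0,0.2,-0.042,0,0,0,0,0.3,-0.063,0,0,0,0,0.33,-0.068,0,0,0,0,0.33,-0.068,0,0,0,0,0.3,-0.063,0,0,0,0,0.15,-0.031,0,0,0,0,0.05,-0.01,0,0,0,0,0,0,0,0,0,0,0,0,0,0,0,0], "jaw": 0}}

```text
time_s: 13.0
position: [0.5605, 0.2967, 0.3077]
eef_rot: [[0.135, 0.991, -0.001], [0.991, -0.135, -0.001], [-0.001, -0.001, -1.0]]
contact_force: [0.2, 0.3, -0.1]
grip_width: 0.0003
grasp_force: 0.0
```

```bash
python3 go.py .5616 .298 .209 82.3
python3 - <<'E'
from plant import *
import numpy as np,cv2
for n in("scene","top"):
    f=grab_frame(n);np.savez(f"pics/{n}3.npz",**f)
t=np.load("pics/top3.npz")["color"][150:255,200:340,::-1];s=np.load("pics/scene3.npz")["color"][100:220,270:430,::-1]
cv2.imwrite("pics/m5.png",np.hstack([cv2.resize(t,(400,300),interpolation=3),cv2.resize(s,(400,300),interpolation=2)]))
E
```

```text
pos [0.5605 0.2967 0.3077] t 13.0 F [ 0.2  0.3 -0.1] w 0.0003 g 0.0
shift shares [0.013 0.008 0.823] turn shares [-0.0002  0.0004 -0.0004]
```

View pics/m5.png

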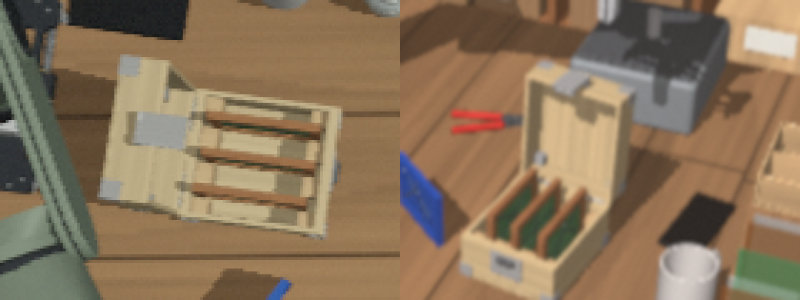

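All three samples stand in the case at equal height and spacing (scene crop tops about (530,175), (553,185), (580,195)). The lid is still open and the gripper is behind it. I'll descend behind the lid and start pushing.

Call:
{"op": "drive_tool", "data": {"increments": [0.01,0.008,0.1,0,0,0,0,0,0.2,0,0,0,0,0,0.2,0,0,0,0,0,0.15,0,0,0,0,0,0.12,0,0,0,0,0,0.05,0,0,0,0,0,0,0,0,0]}}

```text
time_s: 13.8
position: [0.5611, 0.2985, 0.2087]
eef_rot: [[0.135, 0.991, -0.002], [0.991, -0.135, -0.001], [-0.001, -0.002, -1.0]]
contact_force: [0.7, 0.5, 0.5]
grip_width: 0.0003
grasp_force: 0.0
```

Call:
{"op": "drive_tool", "data": {"increments": [-0.08,0,0,0,0,0,-0.08,0,0,0,0,0,-0.06,0,0,0,0,0,-0.05,0,0,0,0,0,-0.04,0,0,0,0,0,-0.03,0,0,0,0,0]}}

```text
time_s: 14.4
position: [0.5561, 0.2581, 0.2101]
eef_rot: [[0.134, 0.991, 0.0], [0.991, -0.134, 0.0], [0.0, 0.0, -1.0]]
contact_force: [-0.2, -0.0, -0.9]
grip_width: 0.0006
grasp_force: 0.0
```

Call:
{"op": "drive_tool", "data": {"increments": [-0.03,0,0,0,0,0,-0.03,0,0,0,0,0,-0.03,0,0,0,0,0,-0.03,0,0,0,0,0,-0.03,0,0,0,0,0]}}

```text
time_s: 14.9
position: [0.5541, 0.2416, 0.2107]
eef_rot: [[0.133, 0.991, 0.002], [0.991, -0.133, 0.002], [0.002, 0.001, -1.0]]
contact_force: [-0.4, 4.2, 2.7]
grip_width: 0.0007
grasp_force: 1.7
```

Call:
{"op": "drive_tool", "data": {"increments": [-0.03,0,0,0,0,0,-0.03,0,0,0,0,0,-0.03,0,0,0,0,0]}}

```text
time_s: 15.2
position: [0.5526, 0.2305, 0.2105]
eef_rot: [[0.134, 0.991, 0.002], [0.991, -0.134, 0.001], [0.002, 0.001, -1.0]]
contact_force: [-0.1, 4.3, 3.0]
grip_width: 0.0006
grasp_force: 2.2
```

Run:
```python
import numpy as np
q=np.linspace(1.57,.12,37); s=np.linspace(129,155,37)
x=-s*np.cos(q)+50*np.sin(q)+8; z=s*np.sin(q)+50*np.cos(q)+11
print(x[0],z[0]+70.5)
for i in range(36): print(i,round((x[i+1]-x[i])/120,3),round(-(z[i+1]-z[i])/120,3), *( (round(x[i+1]),round(z[i+1]+70.5)) if i%12==11 else ()))
```

```text
57.89725800090714 210.53977543374333
0 -0.044 -0.022
1 -0.045 -0.02
2 -0.046 -0.018
3 -0.047 -0.016
4 -0.048 -0.014
5 -0.049 -0.012
6 -0.049 -0.01
7 -0.05 -0.008
8 -0.05 -0.006
9 -0.051 -0.004
10 -0.051 -0.002
11 -0.051 0.0 -12 227
12 -0.052 0.002
13 -0.052 0.005
14 -0.052 0.007
15 -0.051 0.009
16 -0.051 0.011
17 -0.051 0.013
18 -0.051 0.016
19 -0.05 0.018
20 -0.049 0.02
21 -0.049 0.022
22 -0.048 0.024
23 -0.047 0.026 -84 206
24 -0.046 0.029
25 -0.045 0.031
26 -0.044 0.033
27 -0.043 0.035
28 -0.041 0.036
29 -0.04 0.038
30 -0.038 0.04
31 -0.037 0.042
32 -0.035 0.044
33 -0.034 0.045
34 -0.032 0.047
35 -0.03 0.048 -140 150
```

Call:
{"op": "drive_tool", "data": {"increments": [-0.044,0,-0.02,0,0,0,-0.045,0,-0.02,0,0,0,-0.046,0,-0.018,0,0,0,-0.047,0,-0.016,0,0,0,-0.048,0,-0.014,0,0,0,-0.049,0,-0.012,0,0,0,-0.049,0,-0.01,0,0,0,-0.05,0,-0.008,0,0,0,-0.05,0,-0.006,0,0,0,-0.05,0,-0.004,0,0,0,-0.05,0,-0.002,0,0,0,-0.05,0,0,0,0,0]}}

```text
time_s: 16.4
position: [0.5429, 0.1608, 0.2256]
eef_rot: [[0.134, 0.991, 0.0], [0.991, -0.134, -0.0], [-0.0, 0.0, -1.0]]
contact_force: [0.0, 2.4, 0.5]
grip_width: 0.0006
grasp_force: 0.8
```

Call:
{"op": "drive_tool", "data": {"increments": [-0.052,0,0.002,0,0,0,-0.052,0,0.005,0,0,0,-0.052,0,0.007,0,0,0,-0.051,0,0.009,0,0,0,-0.051,0,0.011,0,0,0,-0.051,0,0.013,0,0,0,-0.051,0,0.016,0,0,0,-0.05,0,0.018,0,0,0,-0.049,0,0.02,0,0,0,-0.049,0,0.022,0,0,0,-0.048,0,0.024,0,0,0,-0.047,0,0.026,0,0,0]}}

```text
time_s: 17.6
position: [0.5331, 0.0891, 0.2044]
eef_rot: [[0.134, 0.991, -0.0], [0.991, -0.134, -0.0], [-0.0, -0.0, -1.0]]
contact_force: [0.5, 1.0, -0.0]
grip_width: 0.0007
grasp_force: 0.4
```

Call:
{"op": "drive_tool", "data": {"increments": [-0.046,0,0.029,0,0,0,-0.045,0,0.031,0,0,0,-0.044,0,0.033,0,0,0,-0.043,0,0.035,0,0,0,-0.041,0,0.036,0,0,0,-0.04,0,0.038,0,0,0,-0.038,0,0.04,0,0,0,-0.037,0,0.042,0,0,0,-0.035,0,0.044,0,0,0,-0.034,0,0.045,0,0,0]}}

```text
time_s: 18.6
position: [0.5266, 0.0413, 0.1595]
eef_rot: [[0.134, 0.991, -0.0], [0.991, -0.134, -0.0], [-0.0, -0.0, -1.0]]
contact_force: [0.7, 0.4, -0.5]
grip_width: 0.0005
grasp_force: 0.1
```

```bash
python3 go.py .524 .0205 .1315 82.3
```

```text
pos [0.5266 0.0413 0.1595] t 18.6 F [ 0.7  0.4 -0.5] w 0.0005 g 0.1
shift shares [-0.175  0.002  0.233] turn shares [-0.  0. -0.]
```

Call:
{"op": "drive_tool", "data": {"increments": [-0.04,0,0.02,0,0,0,-0.04,0,0.02,0,0,0,-0.04,0,0.02,0,0,0,-0.03,0,0.02,0,0,0,-0.025,0,0.02,0,0,0,0,0,0,0,0,0]}}

```text
time_s: 19.2
position: [0.5236, 0.0206, 0.1475]
eef_rot: [[0.135, 0.991, -0.001], [0.991, -0.135, 0.0], [-0.0, -0.001, -1.0]]
contact_force: [0.6, -0.1, 0.0]
grip_width: 0.0001
grasp_force: 0.0
```

Call:
{"op": "drive_tool", "data": {"increments": [0,0,0.02,0,0,0,0,0,0.02,0,0,0,0,0,0.02,0,0,0,0,0,0,0,0,0]}}

```text
time_s: 19.6
position: [0.5242, 0.0198, 0.1433]
eef_rot: [[0.133, 0.991, 0.001], [0.991, -0.133, -0.003], [-0.003, 0.001, -1.0]]
contact_force: [-5.6, -2.6, 12.7]
grip_width: 0.0006
grasp_force: 6.2
```

Call:
{"op": "drive_tool", "data": {"increments": [0,0,0.02,0,0,0,0,0,0.02,0,0,0,0,0,0.02,0,0,0,0,0,0,0,0,0]}}

```text
time_s: 20.0
position: [0.5239, 0.0211, 0.1335]
eef_rot: [[0.134, 0.991, 0.0], [0.991, -0.134, 0.0], [0.0, 0.0, -1.0]]
contact_force: [0.3, 0.6, -0.2]
grip_width: 0.0004
grasp_force: 0.0
```

It resisted at about 13 N, then gave way, which looks like the snap. I'll press a little further to confirm, then back off.

Call:
{"op": "drive_tool", "data": {"increments": [0,0,0.012,0,0,0,0,0,0.012,0,0,0,0,0,0,0,0,0]}}

```text
time_s: 20.3
position: [0.5238, 0.0213, 0.1317]
eef_rot: [[0.134, 0.991, -0.0], [0.991, -0.134, 0.0], [0.0, -0.001, -1.0]]
contact_force: [-3.4, 0.7, 8.1]
grip_width: 0.0002
grasp_force: 3.9
```

Call:
{"op": "drive_tool", "data": {"increments": [0,0,0.015,0,0,0,0,0,0.01,0,0,0,0,0,0,0,0,0]}}

```text
time_s: 20.6
position: [0.524, 0.0212, 0.1314]
eef_rot: [[0.133, 0.991, -0.0], [0.991, -0.133, 0.0], [-0.0, -0.0, -1.0]]
contact_force: [-9.2, 1.3, 21.3]
grip_width: 0.0005
grasp_force: 10.9
```

Call:
{"op": "drive_tool", "data": {"increments": [0,0,-0.05,0,0,0,0,0,-0.1,0,0,0,0,0,-0.2,0,0,0,0,0,-0.3,0,0,0,0,0,-0.3,0,0,0,-0.35,0,-0.1,0,0,0,-0.4,0,0,0,0,0,-0.4,0,0,0,0,0,-0.4,0,0,0,0,0,-0.3,0,0,0,0,0,-0.2,0,0,0,0,0,0,0,0,0,0,0]}}

```text
time_s: 21.8
position: [0.4903, -0.2257, 0.2534]
eef_rot: [[0.138, 0.99, -0.0], [0.99, -0.138, -0.0], [-0.0, -0.0, -1.0]]
contact_force: [0.1, -0.6, 0.4]
grip_width: 0.0004
grasp_force: 0.0
```

Run:
```python
from plant import *
import numpy as np,cv2
from h import proj
for n in("scene","top"):
    f=grab_frame(n);np.savez(f"pics/{n}4.npz",**f)
    h=np.array([.5448,.1741]);x=np.array([.134,.991]);y=np.array([-.991,.134])
    if n=="scene":
        for q in(0,.09):
            print(q,[proj(f,np.r_[h+x*(-.170*np.cos(q)+.05*np.sin(q))+y*s,.0705+.17*np.sin(q)+.05*np.cos(q)]).round(1) for s in(-.075,.075)])
t=np.load("pics/top4.npz")["color"][150:255,200:340,::-1];s=np.load("pics/scene4.npz")["color"][140:230,270:390,::-1]
cv2.imwrite("pics/m6.png",np.hstack([cv2.resize(t,(400,300),interpolation=3),cv2.resize(s,(400,300),interpolation=2)]))
print(get_obs()["position"],get_obs()["contact_force"])
```

```text
0 [array([[331.3, 196.7]]), array([[293.3, 182.8]])]
0.09 [array([[332.1, 192.4]]), array([[294. , 178.6]])]
[ 0.4907443  -0.222748    0.25333537] [-0.43370768  0.08708573 -0.974278  ]
```

View pics/m6.png

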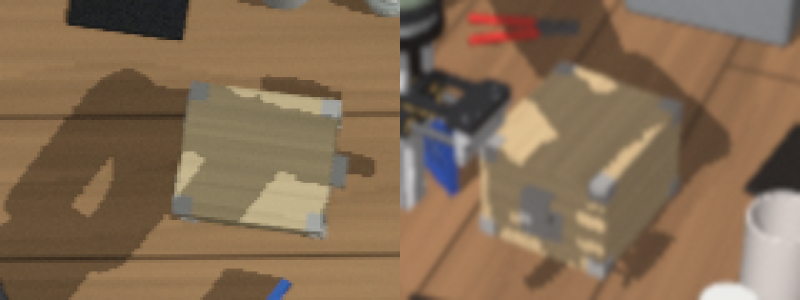

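The lid is down flush. Its front right corner at scene about (329,198) matches the fully shut prediction (331,197) rather than the ajar one (332,192), and the gripper is clear.

```bash
python3 -c "
from plant import hand_in
print(hand_in())"
```

```text
the job is handed in; nothing more can be done
None
```

The job is handed in: the panel was lowered to the floor of the empty slot and released, the lid was pressed past its catch at about 13 N and is fully shut, and nothing else was moved; it finished about 22 s into the 69 s limit, and no verdict came back.

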